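Reverse the ratchet vice and free the glued block

ROBOT

A 6-joint arm with a two-finger parallel gripper is mounted at the origin on a cart in front of the work surface, level with it; the furniture and walls round the work are solid. World frame = base frame: x ahead of the robot, y to its left, z up, the work surface at z = 0. Lengths are in mm, angles in rad, forces in N, time in s.
With the tool pointing down it reaches from about 350 to 925 mm from the base axis. Payload 6.4 kg.
Tool frame: the origin (TCP) lies between the finger pads; the fingertips stand env.tip_extent ahead of it and the grasp point (between the pads) is the TCP (env.tip_extent is the distance from the TCP to the fingertips, in mm); z points along the fingers, y is the direction in which the jaws open and shut (so a half turn about z gives the same grasp; the last joint's range is limited). The gripper opens to 94 mm and grips with 3 to 60 N. Pads are 16 mm wide; open, the fingers measure 119 mm over their backs; the gripper's body (75 mm by 177 mm) begins 78 mm behind the grasp point.
Start: joints at [0.997, 0.245, 1.558, -0, 1.339, -0.174], TCP at [253, 598.753, 224.455] pointing down, gripper open.
Joint ranges: [-3.13, 3.13], [-1.02, 2.26], [0.13, 2.54], [-0.95, 4.09], [0.21, 2.88], [-2.74, 2.74]. Speed limits (rad/s): [2.57, 2.57, 3.14, 3.14, 3.14, 3.14].

INTERFACE

Orientations are given as [roll, pitch, yaw] about the fixed x, y, z axes, in that order (R = Rz(yaw) Ry(pitch) Rx(roll)).
In Python, from rig import env gives the robot as it stands.
- The arm moves only by the tool send_rows, never from a script. Its argument "commands" is a list of rows, each a list of 3 entries, a list of its own where there are three numbers: the finger opening in mm, from 0 to 94, then the shift along the tool's x, y, z in mm, then the turn, a rotation vector about the tool's x, y, z in degrees. In form: [[grip, [dx, dy, dz], [ax, ay, az]], ...]. A call has 1 to 8 rows; each row shifts and turns the pose as measured when the row begins, along the tool's axes as they then stand; what a row does not reach is not made up. A row lasts 1/8 s, in which the tool goes at most 62.5 mm and 10.7 degrees, less where a joint would pass 70% of its speed; a pose out of reach is approached as far as the arm can. A call is refused whole if a number of a shift passes 62.5 or a number of a turn 10.7, either way. A call with a gripper value outside its range is refused whole. The fingers move at their own pace and stop on an object; "squeeze" is the grip in N (left out, the last holds). Time passes only in rows, so rows that do not move let the fingers close. It gives the time, the measured TCP pose, the force and the opening at its end, in the units of the state.
- env.state(): the state, without advancing time (a new reading comes with each control period).
- env.grab_frame(name): name is "side" or "top"; returns (picture, depth): 400x640x3 uint8, red, green, blue; 400x640 float32, mm along the optical axis (not along the pixel's ray), 0 where there is no reading.
- env.camera_info(name): a dict with "intrinsics" (3x3 intrinsics, pixels), "world_from_camera" (4x4, takes a point from camera to world coordinates). Camera axes: x right, y down, z forward; pixel columns grow to the right and rows downward; lengths in mm; the calibration is good to about 2 mm. A picture is of the moment at which its call begins. camera_info takes no time and is no camera call.
- env.hand_in(): hands the job in, once; it reports no verdict.
The state is a dict: "time": time; "joints": joint angles; "qvel": joint speeds; "tau": joint torques, N m; "position": TCP position; "tcp_rot": TCP orientation; "contact_force": force on the tool from outside, world axes, zero at the start; "ft_torque": the same for the moment, N m; "gripper_width": finger opening in mm.
Only numpy, scipy, OpenCV 4.12 (cv2) and the standard library are available. Lean on these libraries where they do the work, as an engineer would, in place of code of your own. Each camera call takes 0.05 s, during which the arm holds its last target. There are 200 camera calls.

TASK

The glued wooden block is still clamped in the ratchet vice, whose direction lever is set to tighten. Flip the lever over to the loosening side, swing the ratchet handle to and fro until the moving jaw has drawn back at least 10 mm with the block still standing between the jaws, then lift the block out and stand it upright on the middle of the square of mount card. Leave the vice open with its lever on the loosening side, keep the block from tipping over, and do not disturb the tape roll, the tape measure and the tin.

Things in the scene. Friction and masses are not known exactly. Their poses are not given: they have to be found in the camera images.
- vice: Low grey bench vice fixed to the table; dark bed 110 x 235 x 12 mm. Origin on the table under the upright axis of its ratchet head; z up, the handle points to -x, the jaws stand at -y, 100 mm long in x, 56 mm high: fixed jaw's face at y = -135 mm, moving jaw's at -95 mm when clamped. Toothed wheel with a hexagonal head (top at 92 mm) on an 84 mm square housing, under the handle's plate.
- spindle_axis (a point): Point on the upright axis about which wheel and handle turn, 74 mm above the table (over the vice's origin).
- ratchet_handle (a joint): Handle swing (rad) about the upright axis, anticlockwise from above +; 0 = along the vice's -x; stops at -0.6 and 0.6. Drag only 0.12 N m: it yields when the lever is pushed. Lever on +: anticlockwise swings turn the wheel and open the jaw (0.6 N m), clockwise ones click back. Lever on -: anticlockwise swings idle, clockwise ones are blocked. Tooth pitch 0.314 rad, up to a tooth lost per stroke.
- knob_grip (a point): On the axis of the upright black knob at the handle's end, 160 mm from the upright axis and 108 mm above the table; knob 24 mm in diameter, from 78 to 122 mm height. The bar under it is 22 mm wide, its top at 78 mm. The point's x axis points outward along the handle.
- dir_lever (a joint): Direction lever's angle relative to the handle (rad), -0.46 to 0.46; an over-centre spring snaps it away from the middle. Negative = tab leans to the clockwise side seen from above (tightening, as found); positive = to the anticlockwise side (loosening). It rests at 0.25 to 0.46 to either side, depending on the teeth. About 3 N sideways on the tab flip it, often only once the handle is at its stop.
- lever_tab (a point): Middle of the lever's upright aluminium thumb tab, 103 mm above the table: 14 mm along the lever, 8 mm thick, from 84 to 113 mm height, 37 mm from the lever's pivot, which lies on the handle 56 mm out from the upright axis. x axis outward along the lever, y to its anticlockwise side. The lever arm is 10 mm wide, its top at 88 mm.
- moving_jaw (a joint): How far the moving jaw has drawn back from the block (m): 0 = clamped, at most 0.022; 7 mm per radian of the wheel. Only the wheel can move it.
- block: Glued-up wooden block, pale with darker top, 90 (x) x 40 (y) x 96 mm (z), about 0.22 kg; origin at the centre of its foot. It stands on the vice's bed, 12 mm above the table, +y side to the moving jaw; a 4 mm rib of that jaw sits in its groove (18 to 32 mm above the foot), so it cannot be lifted while clamped. The upper 50 mm stand free above the jaws; take it across the 40 mm.
- card: Square of thick pale mount card, 75 (x) x 100 (y) x 8 mm, fixed to the table; origin at the centre of its underside, top 8 mm above the table.
- paper_tape: Bystander: roll of brown paper tape lying flat, 117 mm across, 48 mm high; origin under its centre.
- tape_rule: Bystander: tape measure lying on its side, 61 x 72 x 31 mm; origin under its centre.
- slip_tin: Bystander: small lidded tin, 46 x 62 x 32 mm; origin under its centre.
Not all that is in view belongs to the job. Of the things that look like the card, the largest one is meant.

How it is judged (in metres and radians):
On the way, in this order (a step that is already met when the one before it is completed fails the run):
1. the direction lever is on the loosening side while the jaw is still clamped (drawn back less than 4 mm) (value of joint dir_lever above 0.18 rad and value of joint moving_jaw below 0.004 m), for 0.2 s.
2. the jaw has drawn back at least 10 mm, the block still standing between the jaws (value of joint moving_jaw above 0.01 m and distance of block from where it was at the start of the episode below 0.03 m and angle between block's own z axis and vertical below 0.2 rad), for 0.2 s.
At the end, for the whole second after the job is handed in: The block stands upright (within 0.08 rad) and at rest on the card, its foot's centre within 30 mm of the card's centre; the moving jaw is drawn back at least 10 mm and the direction lever is on the loosening side (above 0.18 rad) (horizontal distance between block and card below 0.03 m and height (world z) of block between 0.004 and 0.012 m and angle between block's own z axis and vertical below 0.08 rad and linear speed of block below 0.02 m/s and value of joint moving_jaw above 0.01 m and value of joint dir_lever above 0.18 rad); the robot touches nothing.
It fails at once if the block tips over (more than 0.6 rad) (angle between block's own z axis and vertical above 0.6 rad).
It fails at once if the tape roll, the tape measure or the tin is shifted by more than 30 mm (distance of any of paper_tape, tape_rule, slip_tin from where it was at the start of the episode above 0.03 m).
It also fails if it takes over 70 s, if anything falls off the work surface, if the arm or the gripper's body presses on something with over 40 N, if the wrist force passes 120 N, or if a joint passes its speed limit or range.

## Working session

There is one attempt and no reset: what is moved stays moved. The work goes in short steps, Python scripts to look and compute and a tool call to move; the robot and the scene stay as the last step left them, time stands still between calls to the robot, and variables do not carry over. Pictures are saved under pics/ and viewed, about 8 in all and at most 12, crops included, and the job is handed in when it is done.

Besides the shell and the picture viewer there is one more tool, called after "Emit:" as name(argument=value, ...), one argument or row to a line, values as JSON. send_rows: Moves the arm, as the interface text tells. Its arguments: {"type":"object","properties":{"commands":{"type":"array"},"squeeze":{"type":"number"}},"required":["commands"]}

```bash
mkdir -p pics; ls
cat > h.py <<'E'
from rig import env
import numpy as np, cv2
def snap(name,fn):
    p,d=env.grab_frame(name); cv2.imwrite(fn,p[:,:,::-1]); np.save(fn[:-4]+'.npy',d); return p,d
def px(name,d,u,v,r=1):
    i=env.camera_info(name);K=np.array(i["intrinsics"]);T=np.array(i["world_from_camera"])
    w=d[v-r:v+r+1,u-r:u+r+1];z=np.median(w[w>0])
    return (T@np.r_[np.linalg.inv(K)@[u,v,1]*z,1])[:3].round(1)
def atz(name,u,v,h):
    i=env.camera_info(name);K=np.array(i["intrinsics"]);T=np.array(i["world_from_camera"])
    r=T[:3,:3]@np.linalg.inv(K)@[u,v,1];o=T[:3,3];return (o+r*(h-o[2])/r[2]).round(1)
E
python3 - <<'E'
from h import *
for n in("top","side"):
    snap(n,f"pics/{n}0.png"); print(env.camera_info(n))
s=env.state();print(s, env.tip_extent)
E
```

```text
pics
{'intrinsics': array([[429.10536543,   0.        , 318.35285798],
       [  0.        , 429.10536543, 193.37427432],
       [  0.        ,   0.        ,   1.        ]]), 'world_from_camera': array([[ 2.37499410e-02, -9.91695518e-01,  1.26395962e-01,
         4.31105943e+02],
       [-9.99579476e-01, -2.14519726e-02,  1.95111341e-02,
        -1.36491497e+02],
       [-1.66376615e-02, -1.26806197e-01, -9.91787970e-01,
         1.14881199e+03],
       [ 0.00000000e+00,  0.00000000e+00,  0.00000000e+00,
         1.00000000e+00]])}
{'intrinsics': array([[430.06213917,   0.        , 323.29910676],
       [  0.        , 430.06213917, 198.07941749],
       [  0.        ,   0.        ,   1.        ]]), 'world_from_camera': array([[ 9.93444738e-01, -5.55443074e-02,  9.99118783e-02,
         4.35301663e+02],
       [-1.13850354e-01, -4.02166124e-01,  9.08460514e-01,
        -1.18824327e+03],
       [-1.02786373e-02, -9.13880320e-01, -4.05853558e-01,
         5.73413874e+02],
       [ 0.00000000e+00,  0.00000000e+00,  0.00000000e+00,
         1.00000000e+00]])}
{'time': 0.1, 'joints': array([ 9.96899478e-01,  2.45695070e-01,  1.55887307e+00, -4.03393983e-05,
        1.33869522e+00, -1.74135718e-01]), 'qvel': array([-2.37055174e-03, -1.55749389e-03, -2.66424542e-03,  9.03549258e-04,
       -9.78562154e-04, -1.91993300e-05]), 'tau': array([-3.52808138e-05, -4.16914129e+01, -3.15525341e+01,  6.86143572e-02,
        3.10016877e-02, -3.72002546e-05]), 'position': array([252.72795183, 598.31163524, 223.49720776]), 'tcp_rot': array([-3.13994042e+00, -2.50812667e-04,  2.74184063e+00]), 'contact_force': array([-0.20882339,  0.28634063, -0.62238169]), 'ft_torque': array([-0.00944654, -0.02531345,  0.04782002]), 'gripper_width': 94.4133758842904} 19.0
```

View pics/top0.png

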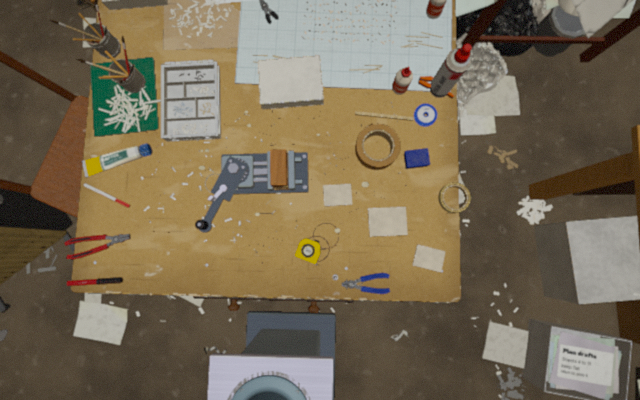

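View pics/side0.png

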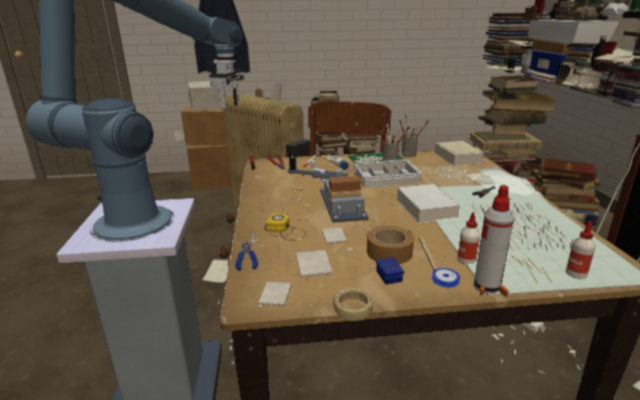

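The top view shows the vice at (235,172), the knob at (203,224), the block at (278,169), the tape roll at (378,146), the tin at (416,158) and the tape rule at (308,250). The best card candidate is at (388,221), about 38x29 px, which is roughly 100x75 mm. Next I'll enlarge the vice.

Run:
```python
from h import *
p=cv2.imread("pics/top0.png"); d=np.load("pics/top0.npy")
c=cv2.resize(p[140:240,185:315],None,fx=6,fy=6,interpolation=cv2.INTER_CUBIC); cv2.imwrite("pics/c1.png",c)
P=lambda u,v,r=1: print((u,v),px("top",d,u,v,r))
for q in [(203,224),(278,155),(278,170),(278,185),(388,221),(388,240),(337,194),(429,258),(290,79),(235,170),(260,172),(220,192),(308,250),(378,130),(416,158)]: P(*q)
# card contour by top height / colour
for (u,v) in [(388,221),(337,194),(429,258)]:
    w=p[v-35:v+35,u-35:u+35].astype(int); m=((w.max(2)-w.min(2))<60)&(w.min(2)>130); m=m.astype(np.uint8)
    n,l,st,ce=cv2.connectedComponentsWithStats(m); k=l[35,35]; ys,xs=np.where(l==k); r=cv2.minAreaRect(np.c_[xs+u-35,ys+v-35].astype(np.float32)); print(r, [atz("top",*b,8)[:2] for b in cv2.boxPoints(r)], atz("top",*r[0],8))
```

```text
(203, 224) [481.9 159.1 121.4]
(278, 155) [657.5 -13.7 107.8]
(278, 170) [619.7 -15.1 107.9]
(278, 185) [583.1 -15.8 102.7]
(388, 221) [ 506.6 -300.4    8.5]
(388, 240) [ 456.7 -301.7    0.7]
(337, 194) [ 576.2 -164.1    5.5]
(429, 258) [ 412.2 -408.     7.1]
(290, 79) [880.6 -31.1  43.7]
(235, 170) [620.5  95.   91.3]
(260, 172) [626.2  40.5  37. ]
(220, 192) [564.5 130.8  87.3]
(308, 250) [425.5 -91.2  30.2]
(378, 130) [ 743.2 -267.9   46.4]
(416, 158) [ 672.8 -369.8   33.9]
((387.4876403808594, 221.2278289794922), (28.198156356811523, 37.91539764404297), 87.39744567871094) [array([ 540.1, -247. ]), array([ 546.9, -347.5]), array([ 472.3, -350.7]), array([ 465.5, -251. ])] [ 506.  -299.1    8. ]
((336.9448547363281, 194.56207275390625), (20.61142921447754, 28.36273765563965), 86.633544921875) [array([ 599.1, -123.8]), array([ 605.2, -199.7]), array([ 549.8, -203.7]), array([ 543.7, -128.3])] [ 574.4 -163.9    8. ]
((429.5882568359375, 258.1470947265625), (30.316951751708984, 21.3431339263916), 14.03624439239502) [array([ 393.5, -364.2]), array([ 447.6, -378. ]), array([ 430.3, -454.7]), array([ 376.4, -440.5])] [ 411.8 -409.4    8. ]
```

View pics/c1.png

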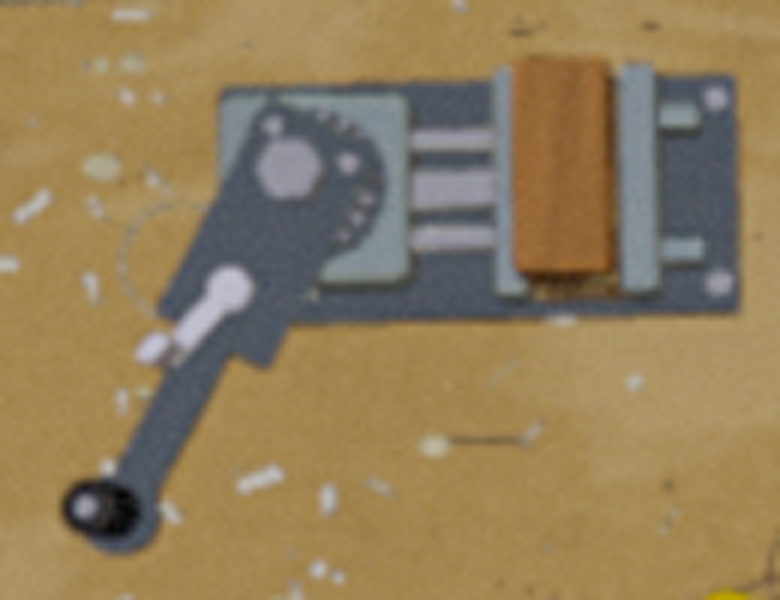

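Run:
```python
from h import *
A=lambda u,v,h: atz("top",185+u/6-.4,140+v/6-.4,h)[:2]
ax=A(290,168,92); kn=A(100,507,122); tab=A(150,347,113); pv=A(230,287,88)
print("axis",ax,"knob",kn,"tab",tab,"pivot",pv)
for n,v in (("kn",kn-ax),("piv",pv-ax),("lev",tab-pv)): print(n,np.hypot(*v),np.arctan2(-v[1],-v[0]))
c=[A(*q,108) for q in [(515,60),(606,60),(613,272),(516,268)]]
print("block top",c,np.mean(c,0)); 
b=[A(*q,12) for q in [(225,90),(738,76),(738,312)]]; print("bed",b)
d=b[1]-b[0]; print("vice yaw",np.arctan2(d[0],-d[1]))
```

```text
axis [626.4 100.3] knob [481.5 163.1] tab [547.4 149.1] pivot [576.1 123.9]
kn 157.9235574573977 -0.4089659302019737
piv 55.561227488240355 -0.43869304792596964
lev 38.1933240239705 -0.7205541358442406
block top [array([670.7,   5.5]), array([671.5, -32.2]), array([583., -38.]), array([583.8,   1.8])] [627.25  -15.725]
bed [array([676.3, 149.5]), array([687.4, -82.4]), array([580.1, -85.3])]
vice yaw 0.04782895453201788
```

Add to h.py:
```python
from scipy.spatial.transform import Rotation as Ro
def go(x,y,z,yaw=None):
    s=env.state();R=Ro.from_euler('xyz',s["tcp_rot"]);e=np.array([x,y,z])-s["position"]
    print("t",round(s["time"],2),"pos",s["position"].round(1),"rpy",s["tcp_rot"].round(3),"F",s["contact_force"].round(1),"w",round(s["gripper_width"],1))
    print("shift",R.inv().apply(e).round(1), "turn", None if yaw is None else np.degrees((R.inv()*Ro.from_euler('xyz',[np.pi,0,yaw])).as_rotvec()).round(1))
```

```text
(no output)
```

Emit:
send_rows(
  commands=[
    [0, [-48, -30, 0], [0, 0, 0]],
    [0, [-48, -30, 0], [0, 0, 0]],
    [0, [-48, -30, 0], [0, 0, 0]],
    [0, [-48, -30, 0], [0, 0, 0]],
    [0, [-48, -30, 0], [0, 0, 0]],
    [0, [-48, -30, 0], [0, 0, 0]],
    [0, [-48, -30, 0], [0, 0, 0]],
    [0, [-48, -30, 0], [0, 0, 0]],
  ],
  squeeze=15,
)

```text
time: 1.1
position: [517.4, 218.9, 220.3]
tcp_rot: [-3.137, -0.003, 2.75]
contact_force: [1.0, 0.2, 0.7]
gripper_width: 17.4
```

```bash
python3 -c "
from h import *
go(567,171,114,2.72)"
```

```text
t 1.1 pos [517.4 218.9 220.3] rpy [-3.137e+00 -3.000e-03  2.750e+00] F [1.  0.2 0.7] w 17.4
shift [-64.4 -24.7 106.3] turn [-0.3 -0.1  1.7]
```

Emit:
send_rows(
  commands=[
    [0, [-32, -12, 0], [0, 0, 0]],
    [0, [-30, -12, 20], [0, 0, 0]],
    [0, [0, 0, 40], [0, 0, 1]],
    [0, [0, 0, 40], [0, 0, 0]],
    [0, [0, 0, 6], [0, 0, 0]],
    [0, [0, 0, 0], [0, 0, 0]],
  ],
)

```text
time: 1.85
position: [568.7, 166.3, 111.6]
tcp_rot: [-3.137, -0.002, 2.724]
contact_force: [-0.0, -0.1, 0.8]
gripper_width: 0.5
```

Run:
```python
from h import *
go(567,171,112,2.72)
p,d=snap("top","pics/t1.png")
cv2.imwrite("pics/c2.png",cv2.resize(p[150:240,170:290,::-1],None,fx=5,fy=5,interpolation=2))
```

```text
t 1.85 pos [568.7 166.3 111.6] rpy [-3.137e+00 -2.000e-03  2.724e+00] F [-0.  -0.1  0.8] w 0.5
shift [ 3.5  3.6 -0.4] turn [-0.3 -0.1  0.2]
```

View pics/c2.png

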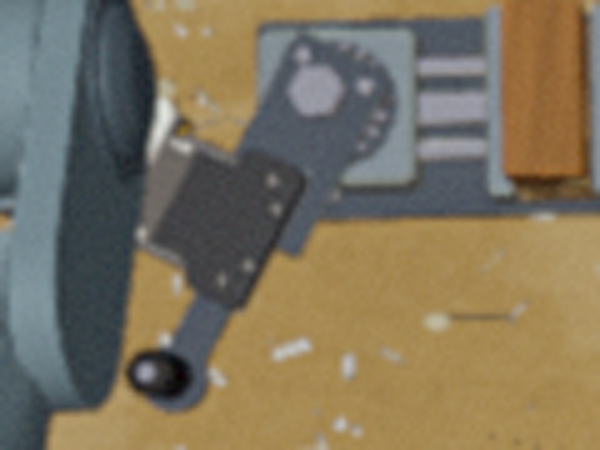

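The gripper hides the lever. The handle hasn't moved. Now I'll push the tab anticlockwise along the arc.

Emit:
send_rows(
  commands=[
    [0, [4, -10.5, 0], [0, 0, -7.5]],
    [0, [4, -10.5, 0], [0, 0, -7.5]],
    [0, [4, -10.5, 0], [0, 0, -7.5]],
    [0, [4, -10.5, 0], [0, 0, -7.5]],
    [0, [4, -10.5, 0], [0, 0, -7.5]],
    [0, [4, -10.5, 0], [0, 0, -7.5]],
  ],
)

```text
time: 2.65
position: [547.3, 109.4, 125.0]
tcp_rot: [-3.135, 0.018, -2.744]
contact_force: [2.7, 2.4, -0.5]
gripper_width: 0.6
```

```bash
cat > look.py <<'E'
from h import *
import sys
go(567,171,112,2.72)
p,d=snap("top",sys.argv[1])
cv2.imwrite(sys.argv[1].replace(".png","c.png"),cv2.resize(p[150:240,185:305,::-1],None,fx=5,fy=5,interpolation=2))
E
python3 look.py pics/t2.png
```

```text
t 2.65 pos [547.3 109.4 125. ] rpy [-3.135  0.018 -2.744] F [ 2.7  2.4 -0.5] w 0.6
shift [-41.8  49.3  13.5] turn [ 0.1  1.1 46.9]
```

View pics/t2c.png

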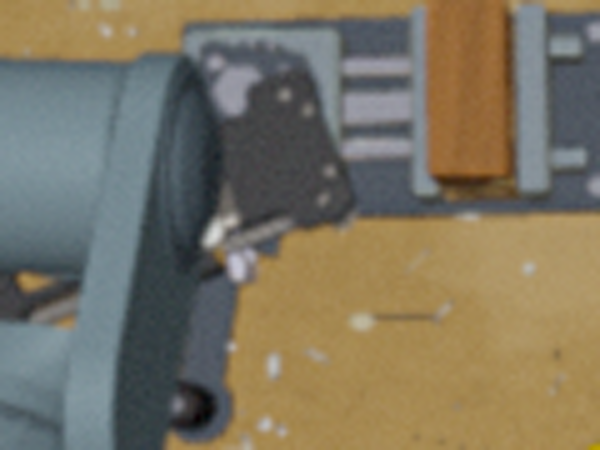

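Run:
```python
from h import *
A=lambda u,v,h: atz("top",185+u/5-.4,150+v/5-.4,h)[:2]
ax=np.array([626.4,100.3]);kn=A(190,403,122);tab=A(243,262,113)
print(kn,tab)
for v in(kn-ax,tab-ax):print(np.hypot(*v),np.arctan2(-v[1],-v[0])-.048)
go(547,109,112)
```

```text
[468.1 110.9] [537.5  90.8]
158.65449883315628 -0.11486165251000764
89.40615191361272 0.05845764111957974
t 2.7 pos [547.8 108.4 125.5] rpy [-3.134  0.019 -2.742] F [ 1.7 -1.   0.4] w 0.8
shift [ 0.8  1.  13.5] turn None
```

The tab already sits on the anticlockwise side: it works out to about +0.43 rad relative to the handle, which is at about -0.11. I'll back off and check with a clear view.

Emit:
send_rows(
  commands=[
    [0, [0, 3, -15], [0, 0, 0]],
    [0, [0, 3, -45], [0, 0, 0]],
    [40, [40, 40, -30], [0, 0, 9]],
    [40, [40, 30, 0], [0, 0, 9]],
    [40, [40, 20, 0], [0, 0, 9]],
    [40, [0, 0, 0], [0, 0, 0]],
  ],
)

```text
time: 3.45
position: [405.6, 176.0, 225.9]
tcp_rot: [3.136, 0.035, 3.045]
contact_force: [0.2, -0.3, -0.3]
gripper_width: 36.9
```

```bash
python3 look.py pics/t3.png; python3 -c "
from h import *
go(468,111,108,3.075)"
```

```text
t 3.45 pos [405.6 176.  225.9] rpy [3.136 0.035 3.045] F [ 0.2 -0.3 -0.3] w 36.9
shift [-157.1   10.   119.4] turn [ 0.7  1.9 18.6]
t 3.5 pos [406.9 175.6 226.3] rpy [3.136 0.036 3.045] F [ 0.1 -0.6  0.5] w 38.6
shift [-62.8 -59.  120.2] turn [ 0.3  2.1 -1.7]
```

View pics/t3c.png

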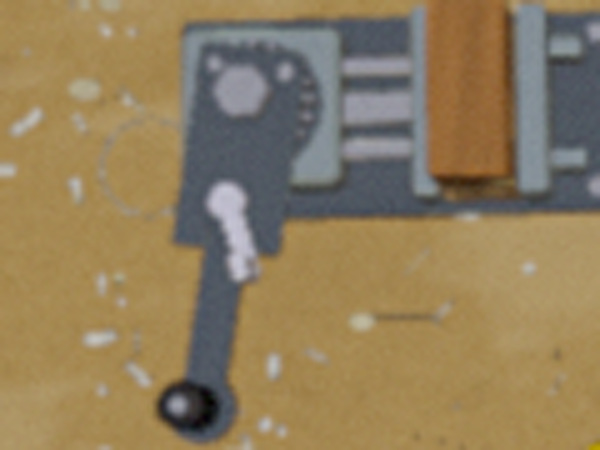

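The lever (pivot at crop (226,197), tab at (243,267)) now leans to the loosening side. The jaws are still tight on the block and the knob is at crop (183,404). Next is the knob.

Emit:
send_rows(
  commands=[
    [44, [-33, -28, 0], [0, 2, 0]],
    [44, [-33, -27, 0], [0, 0, 0]],
    [44, [0, 0, 20], [0, 0, 0]],
    [44, [0, 0, 0], [0, 0, 0]],
  ],
)

```text
time: 4.0
position: [473.9, 111.8, 211.4]
tcp_rot: [3.135, 0.006, 3.046]
contact_force: [0.6, -0.6, -0.6]
gripper_width: 43.8
```

```bash
python3 -c "
from h import *
go(467.5,114.5,108,3.05)"
```

```text
t 4.0 pos [473.9 111.8 211.4] rpy [3.135 0.006 3.046] F [ 0.6 -0.6 -0.6] w 43.8
shift [  7.3   1.5 103.4] turn [ 0.3  0.4 -0.3]
```

Emit:
send_rows(
  commands=[
    [44, [6, 2, 30], [0, 0, 0]],
    [44, [1, 0, 40], [0, 0, 0]],
    [44, [0, 0, 30], [0, 0, 0]],
    [44, [0, 0, 0], [0, 0, 0]],
    [26, [0, 0, 0], [0, 0, 0]],
    [20, [0, 0, 0], [0, 0, 0]],
    [20, [0, 0, 0], [0, 0, 0]],
  ],
  squeeze=8,
)

```text
time: 4.88
position: [476.0, 115.1, 119.1]
tcp_rot: [3.134, 0.022, 3.047]
contact_force: [0.8, 0.2, -7.2]
gripper_width: 23.3
```

```bash
python3 -c "
from h import *
go(467.5,114.5,108,3.05)"
```

```text
t 4.88 pos [476.  115.1 119.1] rpy [3.134 0.022 3.047] F [ 0.8  0.2 -7.2] w 23.3
shift [ 8.6 -1.5 10.9] turn [ 0.4  1.2 -0.2]
```

Emit:
send_rows(
  commands=[
    [44, [0, 0, 0], [0, 0, 0]],
    [44, [7, -1, 6], [0, 1, 0]],
    [44, [1, 0, 4], [0, 0, 0]],
    [24, [0, 0, 0], [0, 0, 0]],
    [20, [0, 0, 0], [0, 0, 0]],
    [20, [0, 0, 0], [0, 0, 0]],
  ],
  squeeze=8,
)

```text
time: 5.62
position: [468.3, 114.8, 109.5]
tcp_rot: [3.134, 0.005, 3.047]
contact_force: [-0.3, 0.2, -0.8]
gripper_width: 23.8
```

```bash
python3 -c "
from h import *
go(467.5,114.5,108,3.05)"
```

```text
t 5.62 pos [468.3 114.8 109.5] rpy [3.134 0.005 3.047] F [-0.3  0.2 -0.8] w 23.8
shift [ 0.7 -0.4  1.5] turn [ 0.4  0.3 -0.2]
```

Emit:
send_rows(
  commands=[
    [20, [-1, -19, 0], [0, 0, -7]],
    [20, [-1, -19, 0], [0, 0, -7]],
    [20, [-1, -19, 0], [0, 0, -7]],
  ],
  squeeze=12,
)

```text
time: 6.0
position: [473.4, 59.8, 109.4]
tcp_rot: [3.132, 0.01, -2.858]
contact_force: [1.2, 2.5, 0.0]
gripper_width: 23.9
```

```bash
cat > arc.py <<'E'
from h import *
s=env.state();v=s["position"][:2]-[626.4,100.3]
print("r",np.hypot(*v).round(1),"handle",(np.arctan2(-v[1],-v[0])-.048).round(3),"toolyaw joint",(s["tcp_rot"][2]%6.2832-np.pi-.048).round(3),"z",s["position"][2].round(1),s["tcp_rot"].round(3),s["contact_force"].round(1),s["gripper_width"].round(1),s["joints"].round(2))
E
python3 arc.py
```

```text
Traceback (most recent call last):
  File "arc.py", line 3, in <module>
    print("r",np.hypot(*v).round(1),"handle",(np.arctan2(-v[1],-v[0])-.048).round(3),"toolyaw joint",(s["tcp_rot"][2]%6.2832-np.pi-.048).round(3),"z",s["position"][2].round(1),s["tcp_rot"].round(3),s["contact_force"].round(1),s["gripper_width"].round(1),s["joints"].round(2))
                                                                                                                                                                                                                                  ^^^^^^^^^^^^^^^^^^^^^^^^
AttributeError: 'float' object has no attribute 'round'
```

Emit:
send_rows(
  commands=[
    [20, [-1, -19, 0], [0, 0, -6.5]],
    [20, [-1, -19, 0], [0, 0, -6.5]],
    [20, [-1, -19, 0], [0, 0, -6.5]],
    [20, [0, -8, 0], [0, 0, -3]],
  ],
)

```text
time: 6.5
position: [500.3, 6.0, 109.1]
tcp_rot: [3.119, 0.015, -2.456]
contact_force: [-10.1, 22.6, 12.4]
gripper_width: 25.1
```

```bash
sed -i 's/s\["gripper_width"\].round(1)/round(s["gripper_width"],1)/' arc.py; python3 arc.py
```

```text
r 157.4 handle 0.594 toolyaw joint 0.637 z 109.1 [ 3.119  0.015 -2.456] [-10.1  22.6  12.4] 25.1 [-0.23  0.04  2.02  0.03  1.1  -2.5 ]
```

Emit:
send_rows(
  commands=[
    [20, [-1, 15, 0], [0, 0, 4]],
    [20, [-1, 19, 0], [0, 0, 6.5]],
    [20, [-1, 19, 0], [0, 0, 6.5]],
    [20, [-1, 19, 0], [0, 0, 6.5]],
    [20, [-1, 19, 0], [0, 0, 6.5]],
    [20, [-1, 19, 0], [0, 0, 6.5]],
    [20, [-1, 19, 0], [0, 0, 6.5]],
    [20, [-1, 19, 0], [0, 0, 6.5]],
  ],
)

```text
time: 7.5
position: [473.5, 144.8, 109.4]
tcp_rot: [3.116, 0.024, 2.93]
contact_force: [9.2, -3.3, -10.9]
gripper_width: 24.0
```

```bash
python3 arc.py
```

```text
r 159.2 handle -0.331 toolyaw joint -0.26 z 109.4 [3.116 0.024 2.93 ] [  9.2  -3.3 -10.9] 24.0 [ 0.06  0.    2.05  0.02  1.06 -1.31]
```

Emit:
send_rows(
  commands=[
    [20, [-1, 19, 0], [0, 0, 7.5]],
    [20, [-1, 18, 0], [0, 0, 7.5]],
    [20, [0, 6, 0], [0, 0, 3]],
    [20, [0, 0, 0], [0, 0, 0]],
  ],
)

```text
time: 8.0
position: [490.6, 184.5, 109.3]
tcp_rot: [3.113, 0.023, 2.61]
contact_force: [-0.1, 2.2, 0.6]
gripper_width: 24.4
```

```bash
python3 arc.py
```

```text
r 159.9 handle -0.603 toolyaw joint -0.58 z 109.3 [3.113 0.023 2.61 ] [-0.1  2.2  0.6] 24.4 [ 0.14  0.07  1.98  0.01  1.05 -0.9 ]
```

Now the opening stroke.

Emit:
send_rows(
  commands=[
    [20, [-1, -19, 0], [0, 0, -6.9]],
    [20, [-1, -19, 0], [0, 0, -6.9]],
    [20, [-1, -19, 0], [0, 0, -6.9]],
    [20, [-1, -19, 0], [0, 0, -6.9]],
    [20, [-1, -19, 0], [0, 0, -6.9]],
    [20, [-1, -19, 0], [0, 0, -6.9]],
    [20, [-1, -19, 0], [0, 0, -6.9]],
    [20, [-1, -19, 0], [0, 0, -6.9]],
  ],
)

```text
time: 9.0
position: [480.2, 40.0, 109.3]
tcp_rot: [3.128, 0.037, -2.675]
contact_force: [-1.6, 2.8, 3.6]
gripper_width: 24.0
```

```bash
python3 arc.py
```

```text
r 158.2 handle 0.343 toolyaw joint 0.418 z 109.3 [ 3.128  0.037 -2.675] [-1.6  2.8  3.6] 24.0 [-0.17 -0.03  2.08  0.04  1.07 -2.23]
```

Emit:
send_rows(
  commands=[
    [20, [-1, -19, 0], [0, -0.5, -5]],
    [20, [-1, -17, 0], [0, 0, -4]],
    [20, [0, -5, 0], [0, 0, 0]],
    [20, [0, 0, 0], [0, 0, 0]],
    [20, [-1, 15, 0], [0, 0, 4]],
    [20, [-1, 19, 0], [0, 0, 6.5]],
    [20, [-1, 19, 0], [0, 0, 6.5]],
    [20, [-1, 19, 0], [0, 0, 6.5]],
  ],
)

```text
time: 10.0
position: [470.0, 70.3, 109.4]
tcp_rot: [3.115, 0.039, -2.941]
contact_force: [4.9, -0.3, -7.5]
gripper_width: 24.3
```

```bash
python3 arc.py; python3 look.py pics/t4.png
```

```text
r 159.2 handle 0.141 toolyaw joint 0.152 z 109.4 [ 3.115  0.039 -2.941] [ 4.9 -0.3 -7.5] 24.3 [-0.11 -0.05  2.1   0.04  1.06 -1.9 ]
t 10.0 pos [470.   70.3 109.4] rpy [ 3.115  0.039 -2.941] F [ 4.9 -0.3 -7.5] w 24.3
shift [-115.1   79.3    4. ] turn [ 2.2  1.7 35.7]
```

View pics/t4c.png

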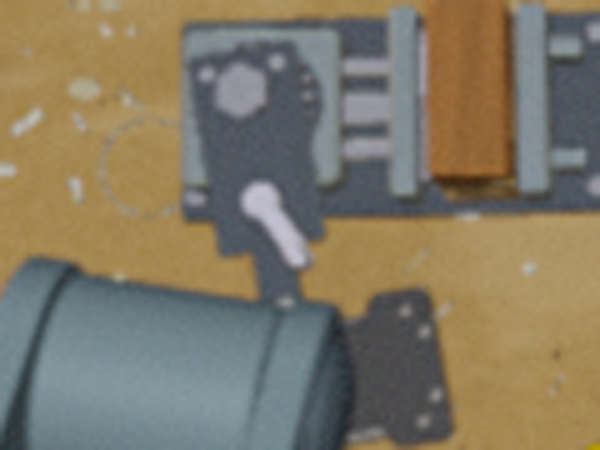

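The jaw's left edge went from 413 to 389 in the crop, about 12 mm, and the block is still standing. I'll add one partial stroke for margin.

Emit:
send_rows(
  commands=[
    [20, [-1, 19, 0], [1, 1, 6.5]],
    [20, [-1, 19, 0], [1, 1, 6.5]],
    [20, [-1, 19, 0], [0, 0, 6.5]],
    [20, [-1, 10, 0], [0, 0, 4]],
    [20, [-1, -15, 0], [0, 0, -5]],
    [20, [-1, -19, 0], [0, 0, -6.5]],
    [20, [-1, -19, 0], [0, 0, -6.5]],
    [20, [-1, -19, 0], [0, 0, -6.5]],
  ],
)

```text
time: 11.05
position: [469.8, 69.5, 109.5]
tcp_rot: [-3.14, 0.007, -2.922]
contact_force: [1.4, 3.9, -1.9]
gripper_width: 23.9
```

```bash
python3 arc.py
```

```text
r 159.6 handle 0.146 toolyaw joint 0.172 z 109.5 [-3.14   0.007 -2.922] [ 1.4  3.9 -1.9] 23.9 [-0.09 -0.03  2.09  0.    1.08 -1.88]
```

Emit:
send_rows(
  commands=[
    [20, [-1, -19, 0], [0, 0, -6]],
    [20, [-1, -19, 0], [0, 0, -6]],
    [20, [-1, -12, 0], [0, 0, -3]],
    [20, [0, 2, 0], [0, 0, 0]],
    [46, [0, 0, 0], [0, 0, 0]],
    [46, [0, 0, 0], [0, 0, 0]],
    [46, [0, 0, -30], [0, 0, 0]],
    [46, [0, 0, -55], [0, 0, 0]],
  ],
)

```text
time: 12.05
position: [481.9, 26.2, 191.8]
tcp_rot: [3.133, 0.001, -2.653]
contact_force: [1.5, -0.0, -0.3]
gripper_width: 45.9
```

```bash
python3 arc.py
python3 - <<'E'
from h import *
go(631,-15,195,np.pi+.048)
p,d=snap("top","pics/t5.png")
cv2.imwrite("pics/t5c.png",cv2.resize(p[150:240,205:325,::-1],None,fx=6,fy=6,interpolation=2))
E
```

```text
r 162.4 handle 0.426 toolyaw joint 0.441 z 191.8 [ 3.133e+00  1.000e-03 -2.653e+00] [ 1.5 -0.  -0.3] 45.9 [-0.19 -0.12  2.    0.01  1.26 -2.25]
t 12.05 pos [481.9  26.2 191.8] rpy [ 3.133e+00  1.000e-03 -2.653e+00] F [ 1.5 -0.  -0.3] w 45.9
shift [-112.3 -106.4   -4. ] turn [ 0.5 -0.1 25.3]
```

View pics/t5c.png

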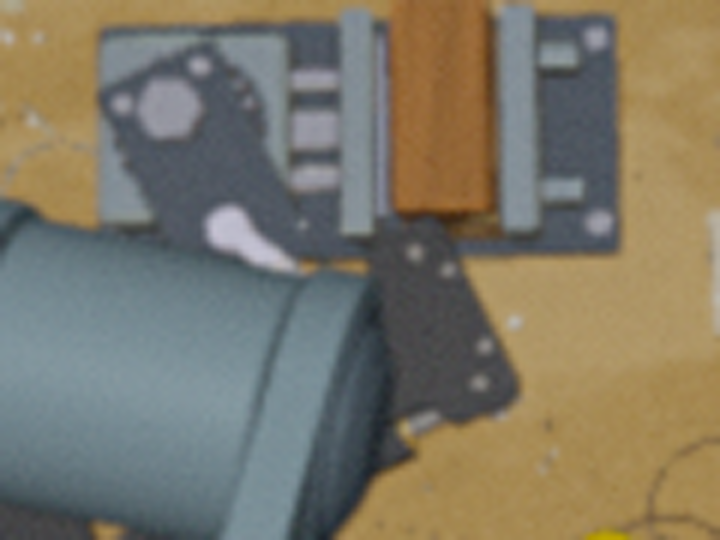

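The block stands upright and the jaw is now about 15 mm open, with its left edge at px 261.7 against 267.6 when clamped. Next I'll move over the block.

Emit:
send_rows(
  commands=[
    [75, [0, 0, -15], [0, 0, 8.5]],
    [75, [0, 0, 0], [0, 0, 8.5]],
    [75, [0, 0, 0], [0, 0, 8.5]],
    [75, [-45, -15, 0], [0, 0, 0]],
    [75, [-50, -17, 0], [0, 0, 0]],
    [75, [-45, -14, 0], [0, 0, 0]],
    [75, [0, 0, 0], [0, 0, 0]],
  ],
)

```text
time: 12.98
position: [633.6, -16.2, 222.2]
tcp_rot: [3.14, 0.023, -3.112]
contact_force: [-0.3, 0.6, 0.3]
gripper_width: 75.1
```

```bash
python3 -c "
from h import *
go(629,-15.5,88,3.19)"
```

```text
t 12.97 pos [633.6 -16.2 222.2] rpy [ 3.14   0.023 -3.112] F [-0.3  0.6  0.3] w 75.1
shift [  7.7   0.6 134.1] turn [ 0.1  1.3 -1.1]
```

Emit:
send_rows(
  commands=[
    [75, [4, 0.5, 40], [0, 1.3, -1]],
    [75, [1, 0, 45], [0, 0, 0]],
    [75, [0, 0, 35], [0, 0, 0]],
    [75, [0, 0, 10], [0, 0, 0]],
    [75, [0, 0, 0], [0, 0, 0]],
  ],
)

```text
time: 13.6
position: [628.7, -13.9, 91.4]
tcp_rot: [-3.142, 0.004, -3.092]
contact_force: [0.2, -0.8, 0.2]
gripper_width: 74.9
```

```bash
python3 -c "
from h import *
go(629,-15.5,86,3.19)"
```

```text
t 13.6 pos [628.7 -13.9  91.4] rpy [-3.142  0.004 -3.092] F [ 0.2 -0.8  0.2] w 74.9
shift [-0.2 -1.7  5.4] turn [-0.   0.2  0.1]
```

Emit:
send_rows(
  commands=[
    [75, [0, -1.5, 5], [0, 0, 0]],
    [60, [0, 0, 0], [0, 0, 0]],
    [44, [0, 0, 0], [0, 0, 0]],
    [30, [0, 0, 0], [0, 0, 0]],
    [30, [0, 0, 0], [0, 0, 0]],
    [30, [0, 0, 0], [0, 0, 0]],
  ],
  squeeze=25,
)

```text
time: 14.35
position: [631.4, -13.4, 91.4]
tcp_rot: [3.138, 0.012, -3.093]
contact_force: [-0.3, -1.0, -1.3]
gripper_width: 40.0
```

```bash
python3 -c "
from h import *
go(629,-15.5,86,3.19)"
```

```text
t 14.35 pos [631.4 -13.4  91.4] rpy [ 3.138  0.012 -3.093] F [-0.3 -1.  -1.3] w 40.0
shift [ 2.6 -2.   5.4] turn [0.2 0.7 0. ]
```

Emit:
send_rows(
  commands=[
    [30, [0, 0, -10], [0, 0, 0]],
    [30, [0, 0, -20], [0, 0, 0]],
    [30, [0, 0, -25], [0, 0, 0]],
    [30, [0, 0, -25], [0, 0, 0]],
    [30, [0, 0, -10], [0, 0, 0]],
    [30, [0, 0, 0], [0, 0, 0]],
  ],
)

```text
time: 15.1
position: [630.1, -14.7, 187.7]
tcp_rot: [3.14, 0.012, -3.094]
contact_force: [-0.1, 0.2, -2.2]
gripper_width: 39.8
```

```bash
python3 -c "
from h import *
go(506,-299.3,175,3.19)"
```

```text
t 15.1 pos [630.1 -14.7 187.7] rpy [ 3.14   0.012 -3.094] F [-0.1  0.2 -2.2] w 39.8
shift [ 137.7 -278.3   10.6] turn [ 0.1  0.7 -0. ]
```

Lifted: the wrist shows 2.2 N of weight. Now across to the card.

Emit:
send_rows(
  commands=[
    [30, [10, -20, 0], [0, 0.5, 0]],
    [30, [20, -40, 0], [0, 0, 0]],
    [30, [22, -45, 0], [0, 0, 0]],
    [30, [22, -45, 0], [0, 0, 0]],
    [30, [22, -45, 0], [0, 0, 0]],
    [30, [20, -40, 0], [0, 0, 0]],
    [30, [15, -30, 0], [0, 0, 0]],
    [30, [0, 0, 0], [0, 0, 0]],
  ],
)

```text
time: 16.1
position: [499.1, -298.0, 178.0]
tcp_rot: [3.134, -0.012, -3.096]
contact_force: [-0.4, 0.2, -1.9]
gripper_width: 40.0
```

```bash
python3 -c "
from h import *
go(506,-299.3,100,3.19)"
```

```text
t 16.1 pos [ 499.1 -298.   178. ] rpy [ 3.134 -0.012 -3.096] F [-0.4  0.2 -1.9] w 40.0
shift [-7.8 -2.2 77.9] turn [ 0.4 -0.7 -0.2]
```

Emit:
send_rows(
  commands=[
    [30, [-7, -2, 20], [0, -0.7, 0]],
    [30, [0, 0, 30], [0, 0, 0]],
    [30, [0, 0, 20], [0, 0, 0]],
    [30, [0, 0, 8], [0, 0, 0]],
    [30, [0, 0, 0], [0, 0, 0]],
  ],
)

```text
time: 16.73
position: [503.4, -297.5, 94.9]
tcp_rot: [3.129, -0.004, -3.097]
contact_force: [-0.4, 0.2, -1.5]
gripper_width: 40.1
```

```bash
python3 -c "
from h import *
go(506,-299.3,87.5,3.19)"
```

```text
t 16.73 pos [ 503.4 -297.5   94.9] rpy [ 3.129 -0.004 -3.097] F [-0.4  0.2 -1.5] w 40.1
shift [-2.6 -2.   7.4] turn [ 0.7 -0.2 -0.2]
```

Emit:
send_rows(
  commands=[
    [30, [-1, -1, 3], [0.7, 0, 0]],
    [30, [0, 0, 2.5], [0, 0, 0]],
    [30, [0, 0, 1.5], [0, 0, 0]],
    [30, [0, 0, 0], [0, 0, 0]],
  ],
)

```text
time: 17.23
position: [505.7, -299.2, 89.9]
tcp_rot: [-3.138, -0.001, -3.096]
contact_force: [-0.2, -1.0, -2.8]
gripper_width: 40.0
```

```bash
python3 -c "
from h import *
go(506,-299.3,87.5,3.19)"
```

```text
t 17.23 pos [ 505.7 -299.2   89.9] rpy [-3.138e+00 -1.000e-03 -3.096e+00] F [-0.2 -1.  -2.8] w 40.0
shift [-0.3 -0.1  2.4] turn [-0.2 -0.1 -0.2]
```

Emit:
send_rows(
  commands=[
    [30, [0, 0, 2], [0, 0, 0]],
    [30, [0, 0, 1], [0, 0, 0]],
    [30, [0, 0, 0.5], [0, 0, 0]],
    [30, [0, 0, 0], [0, 0, 0]],
  ],
)

```text
time: 17.73
position: [506.0, -299.5, 88.2]
tcp_rot: [-3.138, -0.001, -3.096]
contact_force: [-1.6, 1.0, -1.3]
gripper_width: 40.0
```

Emit:
send_rows(
  commands=[
    [30, [0, 0, 1.5], [0, 0, 0]],
    [30, [0, 0, 1], [0, 0, 0]],
    [30, [0, 0, 0], [0, 0, 0]],
  ],
)

```text
time: 18.1
position: [506.2, -299.7, 88.3]
tcp_rot: [-3.138, -0.002, -3.096]
contact_force: [0.2, 0.4, -2.3]
gripper_width: 39.7
```

Emit:
send_rows(
  commands=[
    [30, [0, 0, 3], [0, 0, 0]],
    [30, [0, 0, 2], [0, 0, 0]],
  ],
)

```text
time: 18.35
position: [506.4, -300.0, 88.1]
tcp_rot: [-3.14, -0.004, -3.095]
contact_force: [-6.5, 4.6, 12.4]
gripper_width: 40.0
```

Contact: 12 N upward. I'll relax the press and open.

Emit:
send_rows(
  commands=[
    [30, [0, 0, 0], [0, 0, 0]],
    [30, [0, 0, 0], [0, 0, 0]],
    [50, [0, 0, 0], [0, 0, 0]],
    [74, [0, 0, 0], [0, 0, 0]],
    [74, [0, 0, 0], [0, 0, 0]],
    [74, [0, 0, -20], [0, 0, 0]],
    [74, [0, 0, -50], [0, 0, 0]],
    [74, [0, 0, -50], [0, 0, 0]],
  ],
)

```text
time: 19.35
position: [505.5, -298.8, 208.7]
tcp_rot: [3.14, -0.008, -3.095]
contact_force: [0.6, 0.7, -0.6]
gripper_width: 73.9
```

Emit:
send_rows(
  commands=[
    [74, [50, 0, -30], [0, 0, 0]],
    [74, [50, 0, -20], [0, 0, 0]],
    [74, [0, 0, 0], [0, 0, 0]],
  ],
)

```text
time: 19.73
position: [406.3, -305.8, 271.7]
tcp_rot: [-3.129, 0.003, -3.094]
contact_force: [0.5, 0.1, -0.7]
gripper_width: 73.9
```

Run:
```python
from h import *
s=env.state();print(s["time"],s["position"],s["contact_force"])
p,d=snap("top","pics/f.png"); q,_=snap("side","pics/fs.png")
a=cv2.resize(p[130:280,190:450,::-1],(780,450),interpolation=2)
cv2.imwrite("pics/fc.png",a); cv2.imwrite("pics/fsc.png",cv2.resize(q[160:300,250:450,::-1],None,fx=4,fy=4,interpolation=2))
b=d[130:280,340:440]; 
pts=np.array([px("top",d,u,v,0) if d[v,u]>0 else [0,0,0] for v in range(190,245) for u in range(365,410)])
m=pts[pts[:,2]>85];print(len(m),m.min(0),m.max(0),np.median(m,0))
```

```text
19.725 [ 406.25450349 -305.83753052  271.65601111] [ 0.52882878  0.10789971 -0.72394872]
693 [ 439.6 -323.3   85.1] [ 547.4 -244.4  556.7] [ 498.2 -298.6  104.8]
```

View pics/fc.png

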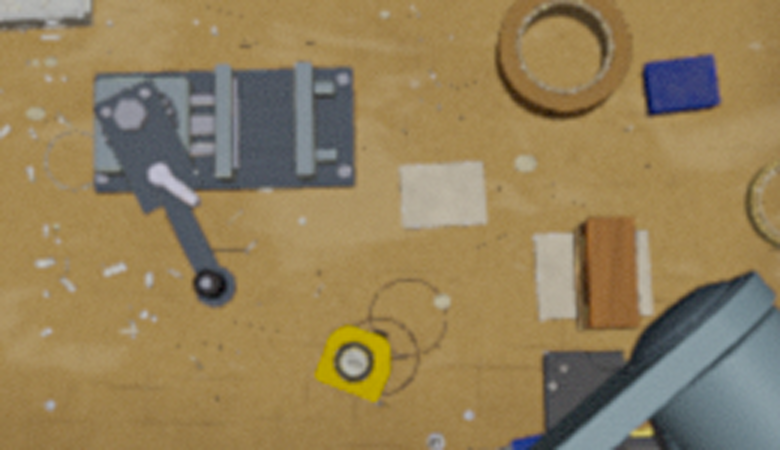

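View pics/fsc.png

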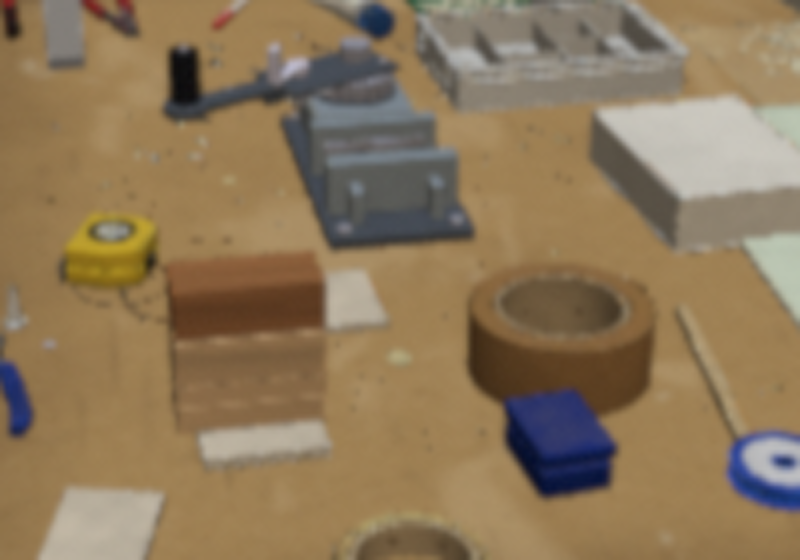

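Run:
```python
from h import *
print(atz("top",190+611/3,130+272/3,104)); d=np.load("pics/f.npy")
for q in [(388,205),(393,221),(398,235)]: print(px("top",d,*q))
print(env.state()["contact_force"]); print(env.hand_in())
```

```text
[ 501.4 -300.4  104. ]
[ 539.3 -286.5  104.3]
[ 500.5 -298.6  105. ]
[ 467.  -310.8  104.5]
[ 0.49074684 -0.10203748  0.20304824]
the job is handed in; nothing more can be done
None
```

The job is done and handed in at about 20 s of robot time, with no verdict reported.

**What I did**
- I pushed the direction lever over to the loosening side while the jaw was still clamped.
- I swung the handle by its knob: a part stroke, a full stroke and another part stroke.
- I lifted the block out and set it down on the largest card.

**What the last checks showed**
- **Block:** it stands upright, its top level at about 104–105 mm. The centre is at about (501, -300) mm against the card's centre at (506, -299), so roughly 5 mm off.
- **Vice:** the jaw had drawn back about 15 mm, measured before I lifted the block. The lever still leans to the loosening side.
- **Bystanders:** the tape roll, tape measure and tin look undisturbed in both views. I did not re-measure their positions.
- **Arm:** it is retracted clear, with only noise on the wrist force.

One thing differed from the description: the lever flipped in mid-swing, with the handle at about -0.1 rad, rather than at its stop. No check failed or disagreed.

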